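# Seat a lamp base in the V-block and hold it down for drilling

### The arm

A 6-joint arm with a two-finger parallel gripper is mounted at the origin on the work surface. World frame = base frame: x ahead of the robot, y to its left, z up, the work surface at z = 0. Lengths are in m, angles in rad, forces in N, time in s.
With the tool pointing down it reaches from about 0.325 to 1 m from the base axis. Payload 5.1 kg.
Tool frame: the origin (TCP) lies midway between the tips of the shut fingers; the grasp point (between the pads) lies 19 mm behind it; z points along the fingers, y is the line along which they close (so a half turn about z gives the same grasp; the last joint's range is limited). The gripper opens to 85 mm and grips with 20 to 120 N. Pads are 22 mm wide; open, the fingers measure 114 mm over their backs; the gripper's body (76 mm by 85 mm) begins 54 mm behind the grasp point. The pads swing forward as they close: fully open they stand 13 mm farther back than shut.
Start: joints at [1.239, 0.124, 1.65, -0, 1.367, -0.083], TCP at [0.16, 0.63, 0.231] pointing down, gripper open.
Joint ranges: [-2.61, 2.61], [-1.02, 2.33], [0.03, 2.71], [-1.35, 4.49], [0.32, 2.68], [-2.91, 2.91]. Speed limits (rad/s): [2.57, 2.57, 3.14, 3.14, 3.14, 3.14].

### API

Orientations are given as a rotation vector (axis times angle).
In Python, from workcell import sense, imaging, job, outline_of, landmark_of gives the robot as it stands. The module is installed in compiled form; this text tells all that it offers.
- The arm moves only by the tool jog_arm, never from a script. Its argument "increments" is a list of rows, each a list of 7 numbers: the closure, from 0 (fully open) to 1 (shut), then the shift along the tool's x, y, z in units of 40 mm (1.0 is 40 mm), then the turn, a rotation vector about the tool's x, y, z in units of 6 degrees (1.0 is 6 degrees). A call has 1 to 10 rows; each row shifts and turns the commanded pose from where the row before left it, along the tool's axes as they then stand; what a row does not reach is not made up. A row lasts 1/10 s, in which the tool goes at most 50 mm and 8.59 degrees, less where a joint would pass 70% of its speed; a pose out of reach is approached as far as the arm can. A call is refused whole if a number of a shift passes 1 or a number of a turn 1, either way. A call with a gripper value outside its range is refused whole. The fingers move at their own pace and stop on an object; the grip force is fixed at half the most. Time passes only in rows, so rows that do not move let the fingers close. It gives the time, the measured TCP pose, the force, the opening and the grip force at its end, in the units of the state.
- sense(): the state, without advancing time (a new reading comes with each control period).
- imaging.camera(name): name is "scene" or "top" or "wrist"; returns the picture (420x560x3 uint8, red, green, blue); there is no depth.
- imaging.camera_info(name): a dict with "fx", "fy", "cx", "cy" (pixels), "dist_coeffs" ([k1, k2, p1, p2, k3] as OpenCV has them; the pictures are not rectified), "view" (4x4, takes a point from world to camera coordinates). Camera axes: x right, y down, z forward; pixel columns grow to the right and rows downward; lengths in m; the calibration is good to about 2 mm. A picture is of the moment at which its call begins: read the wrist's pose just before it. camera_info takes no time and is no camera call; for the wrist camera it gives the pose at the moment of the call.
- job.finish_job(): hands the job in; it is judged then, once.
Trained networks look in the newest picture that a camera, given by its name, has taken for a name from the list of things; names that differ only in an ending like _2 or _b are one class to them, and where a whole thing is asked for, a point or a joint stands for the part that bears it (a point fixed in the world has none). Each returns a list of dicts, best first, with "p" (0 to 1); they miss things now and then, are a little off and sometimes report something else, mostly with a low value. They report only what shows in the picture. A call takes as long as a camera call.
- outline_of(target, camera): "region" (420x560 bool, what is visible of it) and "box" ([left, top, right, bottom] in pixels, round what is visible of it).
- landmark_of(target, camera): "uv" ([column, row] in pixels: a listed point, or the origin of a listed thing).
The state is a dict: "time": time; "joint_pos": joint angles; "qd": joint speeds; "joint_efforts": joint torques, N m; "tcp_pos": TCP position; "tcp_rot": TCP orientation; "force": force on the tool from outside, world axes, zero at the start; "moment": the same for the moment, N m; "finger_gap": finger opening in m; "grip_force": force on a finger pad.
Only numpy, scipy, OpenCV 4.12 (cv2) and the standard library are available. Lean on these libraries where they do the work, as an engineer would, in place of code of your own. Each camera call takes 0.05 s, during which the arm holds its last target. There are 200 camera calls.

### The job

I want to drill the cord hole in the bisque lamp base. First take away the wooden paddle somebody left across the V-block and lay it flat in the blue tool basket; then lay the lamp base in the groove of the V-block, bedded along both sloping faces with its foot up against the steel end stop, and press it firmly and evenly down onto both faces, with about 20 newtons and without ramming it. Finish while still holding it pressed down; leave the tumbler, the lidded pot and the glaze jar where they are.

Things in the scene. Friction and masses are not known exactly. Their poses are not given: they have to be found in the camera images.
- v_block: Beech V-block fixed to the bench, 152 x 104 mm, 90 degree groove along its x axis, bottom line 24 mm above the bench, from x = -75 to +65 mm. At the +x end a steel end stop: inner face at x = +65 mm, 84 mm wide, top 72 mm above the bench. A 56 mm cylinder bedded in the groove has its axis 63.6 mm above the bench. Origin: on the bench under the groove's centre line.
- v_seat (a point): Point on the inner face of the end stop, 63.6 mm above the bench, where the centre of the lamp base's foot comes when it is seated; x axis along the groove, away from the groove into the stop
- v_left: The half of the V-block on its +y side: face rising at 45 degrees from the bottom line to a flat shoulder 48 mm above the bench, which runs from 24 to 52 mm off the centre line. Same origin and axes as v_block.
- v_right: The other half of the V-block, on its -y side, the mirror image of v_left; same origin and axes as v_block
- lamp_base: Bisque lamp base: plain cylinder 56 mm in diameter, flat foot at its +x end, neck 36 mm across and 22 mm long at its -x end, 172 mm long in all, about 0.28 kg. It starts lying on the ware board between two laths. Origin on the axis, 75 mm from the foot, near the balance point; x axis along the cylinder towards the foot (it may be rolled about x).
- lamp_foot (a point): Centre of the lamp base's foot, on its axis, 75 mm from its origin
- lamp_neck (a point): Point on the lamp base's axis, 140 mm from the foot, where the barrel ends and the shoulder to the neck begins
- paddle: Flat wooden potter's paddle 14 mm thick, lying across the shoulders of the V-block (underside 48 mm above the bench). Origin on its underside at the balance point, z up; the blade, 48 mm wide, runs from x = -19 to +81 mm, the handle, 22 mm wide, from there back to x = -119 mm. 0.085 kg.
- basket: Blue plastic tool basket, open at the top, fixed, 300 mm (x) by 190 mm (y) outside, 55 mm tall, walls and floor 5 mm. Origin under its centre.
- ware_board: Plywood ware board, fixed, 240 mm (x) by 130 mm, 16 mm thick, with two laths along x, 12 mm wide, 10 mm above the board, inner edges 22.5 mm either side of the middle. The lamp base starts between them, its axis 44 mm above the bench. Origin under the board's centre.
- tumbler: Bystander: bisque tumbler, 68 mm across, 85 mm tall, standing beyond the V-block. Origin under its centre.
- lidded_pot: Bystander: small terracotta lidded pot, 76 mm across, 80 mm tall, beyond the V-block. Origin under its centre.
- glaze_jar: Bystander: small lidded glaze jar, 48 mm across, 70 mm tall, beyond the V-block between tumbler and lidded pot. Origin under its centre.

How it is judged:
By the outcome, as a careful person would: the job done as asked, in the order asked, and still so for the second after the job is handed in, while the arm keeps its last pose, push and grip.
It also fails if it takes over 64 s, if anything falls off the work surface, if the arm or the gripper's body presses on something with over 40 N, if the wrist force passes 120 N, or if a joint passes its speed limit or range.

## Working session

There is one attempt and no reset: what is moved stays moved. The work goes in short steps, Python scripts to look and compute and a tool call to move; the robot and the scene stay as the last step left them, time stands still between calls to the robot, and variables do not carry over. Pictures are saved under pics/ and viewed, at most 10 in all, crops included, and the job is handed in when it is done.

Besides the shell and the picture viewer there is one more tool, called after "Request:" by a JSON object that holds its "name" and its "arguments", one argument or row to a line. jog_arm: Moves the arm, as the interface text tells. Its arguments: {"type":"object","properties":{"increments":{"type":"array"}},"required":["increments"]}

```bash
mkdir -p pics; ls
cat > h.py <<'E'
import numpy as np, cv2
from workcell import sense, imaging, job, outline_of, landmark_of
def info(c):
    i=imaging.camera_info(c); K=np.array([[i['fx'],0,i['cx']],[0,i['fy'],i['cy']],[0,0,1.]])
    return K,np.array(i['dist_coeffs'],float),np.array(i['view'],float)
def ray(c,uv):
    K,d,V=info(c); n=cv2.undistortPoints(np.array(uv,float).reshape(-1,1,2),K,d).reshape(-1,2)
    R=V[:3,:3]; return -R.T@V[:3,3], np.c_[n,np.ones(len(n))]@R
def onz(c,uv,z):
    o,r=ray(c,uv); return o+r*((z-o[2])/r[:,2])[:,None]
def proj(c,P):
    K,d,V=info(c); return cv2.projectPoints(np.array(P,float).reshape(-1,3),cv2.Rodrigues(V[:3,:3])[0],V[:3,3],K,d)[0].reshape(-1,2)
def shot(c,f=None):
    im=imaging.camera(c)
    if f: cv2.imwrite('pics/'+f,im[:,:,::-1])
    return im
E
python3 - <<'E'
from h import *
shot('top','top0.png'); shot('scene','scene0.png')
Z=dict(v_block=0,v_seat=.0636,lamp_base=.044,lamp_foot=.044,lamp_neck=.044,paddle=.048,basket=0,ware_board=0,tumbler=0,lidded_pot=0,glaze_jar=0)
for n,z in Z.items():
    for c in('top','scene'):
        r=landmark_of(n,c)[:2]
        print(n,c,[(round(a['p'],2),np.round(a['uv']),np.round(onz(c,a['uv'],z)[0],3)) for a in r])
s=sense(); print(s)
for c in('top','scene'): print(c,np.round(ray(c,[[280,210]]),3))
E
```

```text
pics
v_block top [(0.79, array([297., 244.]), array([ 0.529, -0.025,  0.   ])), (0.67, array([293., 252.]), array([ 0.512, -0.016,  0.   ]))]
v_block scene [(0.98, array([293., 203.]), array([ 0.529, -0.036,  0.   ]))]
v_seat top [(0.93, array([312., 213.]), array([ 0.587, -0.053,  0.064])), (0.42, array([246., 144.]), array([0.735, 0.08 , 0.064]))]
v_seat scene [(0.75, array([276., 192.]), array([ 0.576, -0.053,  0.064])), (0.41, array([222., 226.]), array([ 0.751, -0.039,  0.064]))]
lamp_base top [(0.57, array([126., 274.]), array([0.47 , 0.331, 0.044])), (0.15, array([290., 253.]), array([ 0.507, -0.007,  0.044]))]
lamp_base scene [(0.85, array([400., 278.]), array([0.48 , 0.321, 0.044]))]
lamp_foot top [(0.85, array([113., 239.]), array([0.542, 0.36 , 0.044]))]
lamp_foot scene [(0.61, array([392., 305.]), array([0.544, 0.361, 0.044]))]
lamp_neck top [(0.9, array([141., 302.]), array([0.412, 0.299, 0.044])), (0.72, array([296., 245.]), array([ 0.525, -0.021,  0.044]))]
lamp_neck scene [(0.67, array([410., 256.]), array([0.415, 0.293, 0.044]))]
paddle top [(0.71, array([292., 253.]
[... 1495 characters left out ...]
-04, -2.03182145e-05]), 'tcp_pos': array([0.16009053, 0.62998166, 0.23135083]), 'tcp_rot': array([3.89831039e-01, 3.11730512e+00, 7.84510822e-05]), 'force': array([-0.68182562,  0.00798822,  0.03422652]), 'moment': array([-0.00340161, -0.01923077,  0.00237427]), 'grip_force': 0.0, 'finger_gap': 0.08553640260619945}Traceback (most recent call last):
  File "<stdin>", line 9, in <module>
    return _wrapfunc(a, 'round', decimals=decimals, out=out)
    return _wrapit(obj, method, *args, **kwds)
    conv = _array_converter(obj)
ValueError: setting an array element with a sequence. The requested array has an inhomogeneous shape after 1 dimensions. The detected shape was (2,) + inhomogeneous part.
```

View pics/top0.png

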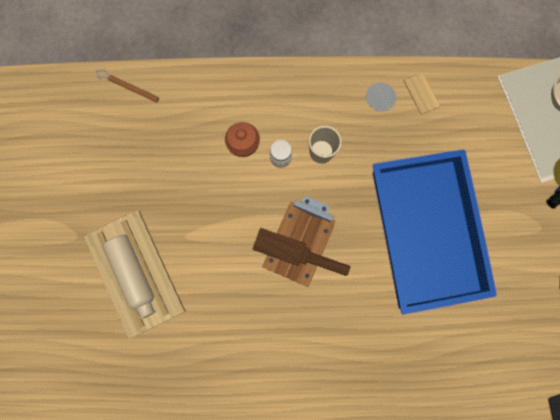

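View pics/scene0.png

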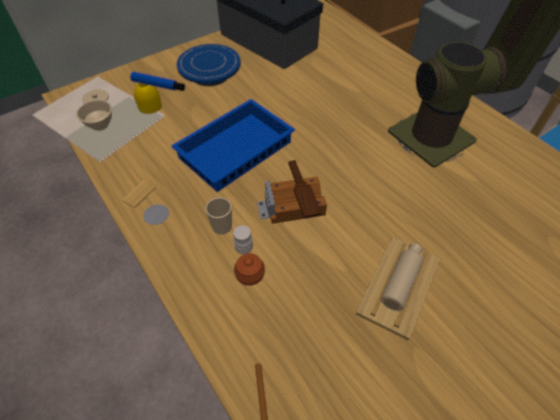

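The top view shows the paddle with its blade end at (258,243) and handle end at (348,270). The lamp foot is at about (117,238) with the neck towards (148,315), and the stop is at (313,208). The basket corners are about (375,163), (465,152), (494,295) and (402,312). The scene view agrees with this. Next I'll fit silhouettes for accurate poses.

```bash
cat >> h.py <<'E'
from scipy.optimize import minimize
def box(x0,x1,y0,y1,z0,z1): return np.array([[x,y,z] for x in(x0,x1) for y in(y0,y1) for z in(z0,z1)],float)
def cyl(x0,x1,r,zc): t=np.linspace(0,2*np.pi,24); return np.array([[x,r*np.cos(a),zc+r*np.sin(a)] for x in(x0,x1) for a in t])
MODEL=dict(paddle=[box(-.019,.081,-.024,.024,.048,.062),box(-.119,-.019,-.011,.011,.048,.062)],
 lamp_base=[cyl(-.065,.075,.028,.044),cyl(-.097,-.065,.018,.044)],
 basket=[box(-.15,.15,-.095,.095,0,.055)],
 v_block=[box(-.076,.076,-.052,.052,0,.048),box(.065,.076,-.042,.042,0,.072)],
 ware_board=[box(-.12,.12,-.065,.065,0,.016)])
def render(c,parts,p):
    m=np.zeros((420*4,560*4),np.uint8); cs,sn=np.cos(p[2]),np.sin(p[2])
    for P in parts:
        W=np.c_[P[:,0]*cs-P[:,1]*sn+p[0],P[:,0]*sn+P[:,1]*cs+p[1],P[:,2]]
        h=cv2.convexHull(((proj(c,W)+.5)*4).astype(np.float32)); cv2.fillConvexPoly(m,h.astype(np.int32),1)
    return cv2.resize(m.astype(np.float32),(560,420),interpolation=cv2.INTER_AREA)
def fit(n,cams,p0,extra=None):
    R={}
    for c in cams:
        r=outline_of(n,c)
        if r: R[c]=r[0]['region'].astype(np.float32)
    def cost(p):
        s=0
        for c,g in R.items():
            m=render(c,MODEL[n],p)
            if extra is not None: g=np.maximum(g,m*extra[c])
            s+=1-np.minimum(m,g).sum()/np.maximum(m,g).sum()
        return s
    b=minimize(cost,p0,method='Nelder-Mead',options=dict(initial_simplex=np.array(p0)+np.array([[0,0,0],[.01,0,0],[0,.01,0],[0,0,.1]]),xatol=2e-4,fatol=1e-4))
    return list(R),np.round(b.x,4),round(b.fun,3)
E
python3 - <<'E'
from h import *
shot('top');shot('scene')
ex={c:(outline_of('paddle',c) or [{'region':np.zeros((420,560))}])[0]['region'].astype(np.float32) for c in('top','scene')}
for cams in(['top'],['scene'],['top','scene']):
    print(cams)
    for n,p in dict(paddle=[.508,-.012,2.8-.9],lamp_base=[.475,.326,.45],basket=[.552,-.3,.1],v_block=[.529,-.03,-.4]).items():
        if n=='paddle': p[2]=np.arctan2(.03+.0,.01)+.0
        print(n,*fit(n,cams,p,ex if n=='v_block' else None))
E
```

```text
['top']
paddle ['top'] [ 0.5102 -0.0144  1.2172] 0.064
lamp_base ['top'] [0.4725 0.3259 0.4549] 0.07
basket ['top'] [ 0.5437 -0.3152  0.167 ] 0.09
v_block ['top'] [ 0.5293 -0.0271 -0.4261] 0.076
['scene']
paddle ['scene'] [ 0.508 -0.012  1.249] 1.0
lamp_base ['scene'] [0.4739 0.3245 0.4495] 0.044
basket ['scene'] [ 0.5506 -0.3155  0.1442] 0.045
v_block ['scene'] [ 0.5336 -0.0281 -0.4267] 0.381
['top', 'scene']
paddle ['top', 'scene'] [ 0.5102 -0.0144  1.2172] 1.064
lamp_base ['top', 'scene'] [0.473  0.3252 0.4543] 0.131
basket ['top', 'scene'] [ 0.548  -0.3157  0.1653] 0.138
v_block ['top', 'scene'] [ 0.5313 -0.0283 -0.4306] 0.468
```

```bash
cat >> h.py <<'E'
from scipy.spatial.transform import Rotation as Ro
def plan(pos,yaw,g=0,step=.038,n=None):
    "rows from the measured pose to tool-down pose with tool y at yaw"
    s=sense(); p=np.array(s['tcp_pos']); R=Ro.from_rotvec(s['tcp_rot'])
    T=Ro.from_matrix(np.array([[np.sin(yaw),np.cos(yaw),0],[-np.cos(yaw),np.sin(yaw),0],[0,0,-1]]))
    pos=np.array(pos,float); d=pos-p; w=(R.inv()*T).as_rotvec()
    k=n or int(max(np.ceil(np.linalg.norm(d)/step),np.ceil(np.abs(w).max()/np.radians(5.9)),1))
    print('now',p.round(4),'yaw',round(np.arctan2(*R.as_matrix()[[1,0],1]),4),'d',d.round(4),'turn deg',np.degrees(w).round(2),'rows',k)
    for i in range(k):
        sh=R.inv().apply((pos-p)/(k-i))/.04; tu=(R.inv()*T).as_rotvec()/(k-i)/np.radians(6)
        sh,tu=sh.round(2),tu.round(2)
        print([g,*map(float,sh),*map(float,tu)],end=',\n' if i%10==9 else ',')
        p=p+R.apply(sh*.04); R=R*Ro.from_rotvec(tu*np.radians(6))
    print()
E
python3 -c "
from h import *
plan([.512,-.0125,.17],1.217-np.pi/2,step=.045)"
```

```text
Traceback (most recent call last):
  File "h.py", line 49, in plan
    T=Ro.from_matrix(np.array([[np.sin(yaw),np.cos(yaw),0],[-np.cos(yaw),np.sin(yaw),0],[0,0,-1]]))
  File "scipy/spatial/transform/_rotation.pyx", line 1143, in scipy.spatial.transform._rotation.Rotation.from_matrix
ValueError: Non-positive determinant (left-handed or null coordinate frame) in rotation matrix 0: [[-0.34646149  0.93806419  0.        ]
 [-0.93806419 -0.34646149  0.        ]
 [ 0.          0.         -1.        ]].
```

```bash
sed -i 's/\[\[np.sin(yaw),np.cos(yaw),0\],\[-np.cos(yaw)/[[-np.sin(yaw),np.cos(yaw),0],[np.cos(yaw)/' h.py
python3 -c "
from h import *
plan([.512,-.0125,.17],1.217-np.pi/2,step=.045)"
```

```text
now [0.1601 0.63   0.2313] yaw 1.322 d [ 0.3519 -0.6425 -0.0613] turn deg [-0.    0.   96.02] rows 17
[0, -0.73, -0.79, 0.09, -0.0, 0.0, 0.94],[0, -0.81, -0.71, 0.09, -0.0, 0.0, 0.94],[0, -0.87, -0.63, 0.09, -0.0, 0.0, 0.94],[0, -0.93, -0.54, 0.09, -0.0, 0.0, 0.94],[0, -0.98, -0.45, 0.09, -0.0, 0.0, 0.94],[0, -1.02, -0.35, 0.09, -0.0, 0.0, 0.94],[0, -1.05, -0.25, 0.09, -0.0, 0.0, 0.94],[0, -1.07, -0.14, 0.09, -0.0, 0.0, 0.94],[0, -1.08, -0.03, 0.09, -0.0, 0.0, 0.94],[0, -1.07, 0.07, 0.09, -0.0, 0.0, 0.94],
[0, -1.06, 0.18, 0.09, -0.0, 0.0, 0.94],[0, -1.04, 0.28, 0.09, -0.0, 0.0, 0.94],[0, -1.01, 0.38, 0.09, -0.0, 0.0, 0.94],[0, -0.97, 0.48, 0.09, -0.0, 0.0, 0.95],[0, -0.91, 0.57, 0.09, 0.0, 0.0, 0.94],[0, -0.85, 0.66, 0.09, 0.0, 0.0, 0.95],[0, -0.79, 0.74, 0.09, 0.0, 0.0, 0.94],
```

Request:
{"name": "jog_arm", "arguments": {
  "increments": [
    [0, -0.73, -0.79, 0.09, 0, 0, 0.94],
    [0, -0.81, -0.71, 0.09, 0, 0, 0.94],
    [0, -0.87, -0.63, 0.09, 0, 0, 0.94],
    [0, -0.93, -0.54, 0.09, 0, 0, 0.94],
    [0, -0.98, -0.45, 0.09, 0, 0, 0.94],
    [0, -1, -0.35, 0.09, 0, 0, 0.94],
    [0, -1, -0.25, 0.09, 0, 0, 0.94],
    [0, -1, -0.14, 0.09, 0, 0, 0.94],
    [0, -1, -0.03, 0.09, 0, 0, 0.94],
    [0, -1, 0.07, 0.09, 0, 0, 0.94]
  ]
}}

```text
time: 3.2
tcp_pos: [0.361, 0.2602, 0.1955]
tcp_rot: [1.821, 2.559, 0.001]
force: [1.3, 1.1, 0.3]
finger_gap: 0.0854
grip_force: 0.0
```

Request:
{"name": "jog_arm", "arguments": {
  "increments": [
    [0, -1, 0.18, 0.09, 0, 0, 0.94],
    [0, -1, 0.28, 0.09, 0, 0, 0.94],
    [0, -1, 0.38, 0.09, 0, 0, 0.94],
    [0, -0.97, 0.48, 0.09, 0, 0, 0.95],
    [0, -0.91, 0.57, 0.09, 0, 0, 0.94],
    [0, -0.85, 0.66, 0.09, 0, 0, 0.95],
    [0, -0.79, 0.74, 0.09, 0, 0, 0.94],
    [0, 0, 0, 0, 0, 0, 0],
    [0, 0, 0, 0, 0, 0, 0]
  ]
}}

```text
time: 4.1
tcp_pos: [0.5045, 0.0005, 0.17]
tcp_rot: [-2.578, -1.794, 0.0]
force: [-0.3, 1.2, -0.0]
finger_gap: 0.0852
grip_force: 0.0
```

Run:
```python
from h import *
im=shot('wrist','w1.png')
print(ray('wrist',[[280,210]]))
print(fit('paddle',['wrist'],[.5102,-.0144,1.217]))
for n,z in dict(v_seat=.0636,v_block=0,paddle=.048).items():
  for a in landmark_of(n,'wrist')[:2]: print(n,round(a['p'],2),a['uv'],onz('wrist',a['uv'],z).round(4))
plan([.512,-.0125,.044],1.217-np.pi/2)
```

```text
(array([0.52968859, 0.07110463, 0.31241802]), array([[-0.08800693, -0.27414599, -0.95774234]]))
(['wrist'], array([ 0.5112, -0.014 ,  1.2158]), np.float64(0.04))
v_seat 0.65 [402.3, 237.1] [[ 0.5899 -0.0539  0.0636]]
v_block 0.69 [311.3, 213.1] [[ 0.5284 -0.0309  0.    ]]
paddle 0.86 [293.3, 217.4] [[ 0.5135 -0.0135  0.048 ]]
paddle 0.47 [525.5, 190.5] [[ 0.6993 -0.0574  0.048 ]]
now [0.5042 0.0023 0.1703] yaw -0.3514 d [ 0.0078 -0.0148 -0.1263] turn deg [ 0.02 -0.01  0.13] rows 4
[0, -0.07, 0.08, 0.79, 0.0, -0.0, 0.01],[0, -0.07, 0.08, 0.79, 0.0, -0.0, 0.0],[0, -0.07, 0.08, 0.79, 0.0, -0.0, 0.01],[0, -0.07, 0.07, 0.79, 0.0, -0.0, 0.0],
```

View pics/w1.png

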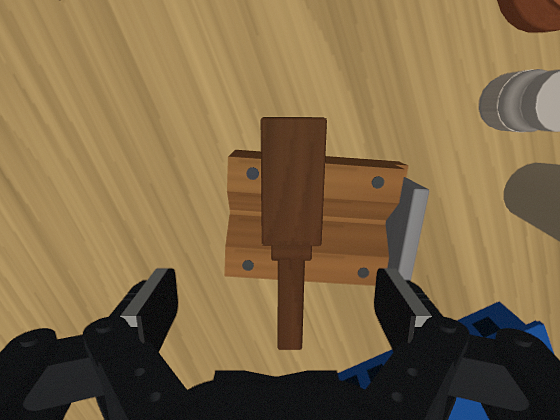

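The wrist view shows the blade over the groove from (262,118) to (325,245), with the handle down to (290,348). This agrees with the fit, so I'll descend and grip.

Request:
{"name": "jog_arm", "arguments": {
  "increments": [
    [0, -0.07, 0.08, 0.79, 0, 0, 0],
    [0, -0.07, 0.08, 0.79, 0, 0, 0.01],
    [0, -0.07, 0.08, 0.79, 0, 0, 0],
    [0, -0.07, 0.08, 0.77, 0, 0, 0.01],
    [0, 0, 0, 0, 0, 0, 0],
    [1, 0, 0, 0, 0, 0, 0],
    [1, 0, 0, 0, 0, 0, 0],
    [1, 0, 0, 0, 0, 0, 0],
    [1, 0, 0, 0, 0, 0, 0]
  ]
}}

```text
time: 5.25
tcp_pos: [0.5147, -0.0137, 0.0473]
tcp_rot: [2.576, 1.792, 0.006]
force: [-0.1, 0.6, 5.9]
finger_gap: 0.0463
grip_force: 63.9
```

Request:
{"name": "jog_arm", "arguments": {
  "increments": [
    [1, 0, 0, 0, 0, 0, 0],
    [1, 0, 0, 0, 0, 0, 0],
    [1, 0, 0, 0, 0, 0, 0]
  ]
}}

```text
time: 5.55
tcp_pos: [0.5146, -0.0137, 0.0473]
tcp_rot: [2.577, 1.792, 0.006]
force: [-0.0, 0.9, 5.9]
finger_gap: 0.0467
grip_force: 64.0
```

Request:
{"name": "jog_arm", "arguments": {
  "increments": [
    [1, 0, 0, -0.4, 0, 0, 0],
    [1, 0, 0, -0.8, 0, 0, 0],
    [1, 0, 0, -0.8, 0, 0, 0],
    [1, 0, 0, -0.8, 0, 0, 0]
  ]
}}

```text
time: 5.95
tcp_pos: [0.5123, -0.0136, 0.1581]
tcp_rot: [2.579, 1.794, 0.0]
force: [0.8, 1.3, -0.7]
finger_gap: 0.0464
grip_force: 63.2
```

Run:
```python
from h import *
s=sense();print(s['force'],s['finger_gap'],s['grip_force'])
plan([.569,-.312,.13],.16-np.pi/2,1)
```

```text
[ 0.81731029  1.25203451 -0.71133586] 0.046406339375517955 63.17944407463074
now [ 0.5123 -0.0136  0.1581] yaw -0.3555 d [ 0.0567 -0.2984 -0.0281] turn deg [ 2.000e-02 -1.000e-02  6.046e+01] rows 11
[1, -0.59, 0.36, 0.06, 0.0, -0.0, 0.92],[1, -0.55, 0.41, 0.06, 0.0, -0.0, 0.92],[1, -0.51, 0.46, 0.06, 0.0, -0.0, 0.92],[1, -0.47, 0.51, 0.07, 0.0, -0.0, 0.91],[1, -0.41, 0.55, 0.06, 0.0, -0.0, 0.92],[1, -0.36, 0.59, 0.07, 0.0, -0.0, 0.91],[1, -0.3, 0.62, 0.06, 0.0, -0.0, 0.92],[1, -0.24, 0.65, 0.07, 0.0, -0.0, 0.91],[1, -0.18, 0.67, 0.06, 0.0, -0.0, 0.92],[1, -0.11, 0.68, 0.07, 0.0, -0.0, 0.91],
[1, -0.05, 0.69, 0.06, 0.0, -0.0, 0.92],
```

Request:
{"name": "jog_arm", "arguments": {
  "increments": [
    [1, -0.59, 0.36, 0.06, 0, 0, 0.92],
    [1, -0.55, 0.41, 0.06, 0, 0, 0.92],
    [1, -0.51, 0.46, 0.06, 0, 0, 0.92],
    [1, -0.47, 0.51, 0.07, 0, 0, 0.91],
    [1, -0.41, 0.55, 0.06, 0, 0, 0.92],
    [1, -0.36, 0.59, 0.07, 0, 0, 0.91],
    [1, -0.3, 0.62, 0.06, 0, 0, 0.92],
    [1, -0.24, 0.65, 0.07, 0, 0, 0.91],
    [1, -0.18, 0.67, 0.06, 0, 0, 0.92],
    [1, -0.11, 0.68, 0.07, 0, 0, 0.91]
  ]
}}

```text
time: 6.95
tcp_pos: [0.5643, -0.2859, 0.1314]
tcp_rot: [3.116, 0.395, 0.001]
force: [1.0, -0.6, -0.8]
finger_gap: 0.0464
grip_force: 63.2
```

Request:
{"name": "jog_arm", "arguments": {
  "increments": [
    [1, -0.05, 0.69, 0.06, 0, 0, 0.92],
    [1, 0, 0, 0, 0, 0, 0],
    [1, 0, 0, 0, 0, 0, 0]
  ]
}}

```text
time: 7.25
tcp_pos: [0.569, -0.3122, 0.1286]
tcp_rot: [-3.131, -0.25, 0.0]
force: [-0.1, -0.5, -0.2]
finger_gap: 0.0462
grip_force: 63.2
```

Run:
```python
from h import *
shot('wrist','w2.png')
for n in('v_block',): 
  shot('top'); print(fit(n,['top'],[.53,-.028,-.427]))
plan([.569,-.312,.012],.16-np.pi/2,1)
```

```text
(['top'], array([ 0.5295, -0.0275, -0.4382]), np.float64(0.07))
now [ 0.5691 -0.3111  0.1287] yaw -1.4098 d [-1.000e-04 -9.000e-04 -1.167e-01] turn deg [-0.01 -0.    0.06] rows 4
[1, -0.0, 0.01, 0.73, -0.0, -0.0, 0.0],[1, -0.0, 0.0, 0.73, -0.0, -0.0, 0.0],[1, -0.0, 0.01, 0.73, -0.0, -0.0, 0.0],[1, -0.01, 0.0, 0.73, -0.0, -0.0, 0.01],
```

View pics/w2.png

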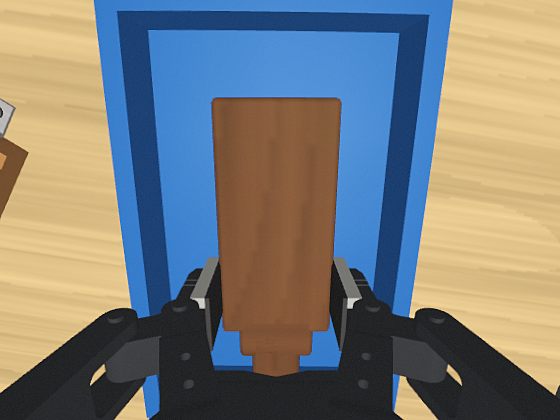

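The paddle is aligned with the basket and clear of its walls, blade from (212,98) to (335,330). Now I'll lower it.

Request:
{"name": "jog_arm", "arguments": {
  "increments": [
    [1, 0, 0, 0.9, 0, 0, 0],
    [1, 0, 0, 0.9, 0, 0, 0],
    [1, 0, 0, 0.9, 0, 0, 0],
    [1, 0, 0, 0.18, 0, 0, 0],
    [1, 0, 0, 0.05, 0, 0, 0],
    [1, 0, 0, 0, 0, 0, 0]
  ]
}}

```text
time: 8.0
tcp_pos: [0.5704, -0.3123, 0.0132]
tcp_rot: [3.13, 0.251, 0.003]
force: [0.8, 0.4, -0.6]
finger_gap: 0.0466
grip_force: 63.2
```

Request:
{"name": "jog_arm", "arguments": {
  "increments": [
    [1, 0, 0, 0.1, 0, 0, 0],
    [1, 0, 0, 0.08, 0, 0, 0],
    [1, 0, 0, 0, 0, 0, 0]
  ]
}}

```text
time: 8.3
tcp_pos: [0.5694, -0.3122, 0.0047]
tcp_rot: [3.131, 0.25, 0.001]
force: [-0.5, 0.0, -1.4]
finger_gap: 0.0463
grip_force: 63.2
```

Request:
{"name": "jog_arm", "arguments": {
  "increments": [
    [1, 0, 0, 0.04, 0, 0, 0],
    [0.6, 0, 0, 0, 0, 0, 0],
    [0.3, 0, 0, 0, 0, 0, 0],
    [0, 0, 0, 0, 0, 0, 0],
    [0, 0, 0, 0, 0, 0, 0],
    [0, 0, 0, -0.8, 0, 0, 0],
    [0, 0, 0, -1, 0, 0, 0],
    [0, 0, 0, -1, 0, 0, 0],
    [0, 0, 0, -1, 0, 0, 0]
  ]
}}

```text
time: 9.2
tcp_pos: [0.5689, -0.3119, 0.1557]
tcp_rot: [-3.131, -0.25, 0.001]
force: [-0.4, 0.1, 0.7]
finger_gap: 0.0854
grip_force: 0.0
```

Run:
```python
from h import *
a=shot('wrist'); b=shot('top')
cv2.imwrite('pics/p3.png',np.hstack([a[:,:,::-1],b[:,:,::-1]])[:, :][::1, ::1] if 0 else cv2.resize(np.hstack([a,b])[:,:,::-1],(800,300)))
L=MODEL['paddle']; 
for P in L: P[:,2]-=.043
print(fit('paddle',['top'],[.567,-.3125,.16]))
print(fit('lamp_base',['top'],[.473,.3252,.4543]))
plan([.473+.003*.9,.3252+.003*.44,.16],.453-np.pi/2,0,step=.045)
```

```text
(['top'], array([ 0.5654, -0.311 ,  0.1418]), np.float64(0.228))
(['top'], array([0.4714, 0.3256, 0.4431]), np.float64(0.064))
now [ 0.5699 -0.3125  0.1561] yaw -1.4112 d [-0.0942  0.639   0.0039] turn deg [  0.13  -0.11 -16.81] rows 15
[0, 0.01, -1.08, -0.01, 0.0, -0.0, -0.19],[0, 0.04, -1.08, -0.01, 0.0, -0.0, -0.19],[0, 0.06, -1.07, -0.01, 0.0, -0.0, -0.19],[0, 0.08, -1.07, -0.01, 0.0, -0.0, -0.19],[0, 0.1, -1.07, -0.01, 0.0, -0.0, -0.19],[0, 0.12, -1.07, -0.01, 0.0, -0.0, -0.19],[0, 0.14, -1.07, -0.01, 0.0, -0.0, -0.18],[0, 0.16, -1.06, -0.01, 0.0, -0.0, -0.19],[0, 0.18, -1.06, -0.01, 0.0, -0.0, -0.18],[0, 0.2, -1.06, -0.01, 0.0, -0.0, -0.19],
[0, 0.23, -1.05, -0.01, 0.0, -0.0, -0.18],[0, 0.25, -1.05, -0.0, 0.01, -0.0, -0.19],[0, 0.26, -1.04, -0.01, 0.0, -0.01, -0.18],[0, 0.29, -1.04, -0.0, 0.01, -0.0, -0.19],[0, 0.3, -1.04, -0.01, 0.0, -0.01, -0.18],
```

View pics/p3.png

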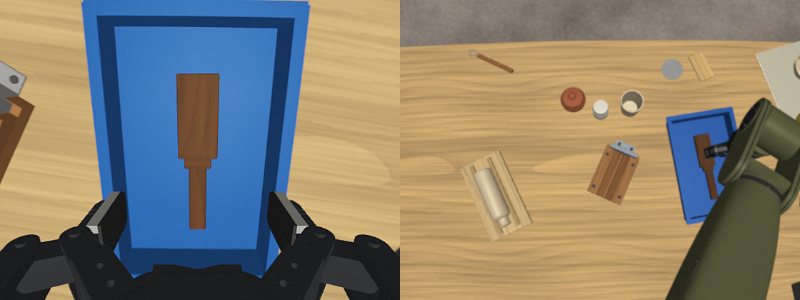

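The paddle lies flat in the basket, clear of the walls. On the way to the lamp I'll stop above the V-block to measure it, now that it is clear.

Request:
{"name": "jog_arm", "arguments": {
  "increments": [
    [0, 0.01, -1, -0.2, 0, 0, -0.19],
    [0, 0.04, -1, -0.2, 0, 0, -0.19],
    [0, 0.06, -1, -0.1, 0, 0, -0.19],
    [0, 0.08, -1, 0, 0, 0, -0.19],
    [0, 0.1, -1, 0, 0, 0, -0.19],
    [0, 0.12, -1, 0, 0, 0, -0.19],
    [0, 0.14, -1, 0, 0, 0, -0.18],
    [0, 0, 0, 0, 0, 0, 0],
    [0, 0, 0, 0, 0, 0, 0],
    [0, 0, 0, 0, 0, 0, 0]
  ]
}}

```text
time: 10.4
tcp_pos: [0.5292, -0.0343, 0.1733]
tcp_rot: [-3.107, -0.465, 0.003]
force: [0.0, -0.5, -0.4]
finger_gap: 0.0855
grip_force: 0.0
```

Run:
```python
from h import *
im=shot('wrist')
f=fit('v_block',['wrist'],[.53,-.028,-.43]); print(f)
for a in landmark_of('v_seat','wrist')[:2]: print('seat',round(a['p'],2),a['uv'],onz('wrist',a['uv'],.0636).round(4))
for a in landmark_of('v_block','wrist')[:1]: print('blk',round(a['p'],2),a['uv'],onz('wrist',a['uv'],0).round(4))
p=f[1];c,s=np.cos(p[2]),np.sin(p[2])
P=np.array([[-.075,0,.024],[.065,0,.024],[-.075,.024,.048],[.065,.024,.048],[-.075,-.024,.048],[.065,-.024,.048],[-.076,.052,.048],[-.076,-.052,.048],[.065,.042,.072],[.065,-.042,.072]])
W=np.c_[P[:,0]*c-P[:,1]*s+p[0],P[:,0]*s+P[:,1]*c+p[1],P[:,2]]
uv=np.round(proj('wrist',W)).astype(int); o=cv2.resize(im,(800,600))[:,:,::-1].copy()
for q in uv: cv2.circle(o,tuple(int(v) for v in q*10/7),3,(0,255,0),1)
cv2.imwrite('pics/w4.png',o)
plan([.4747,.3265,.16],.453-np.pi/2,0,step=.04)
```

```text
(['wrist'], array([ 0.532 , -0.0298, -0.4271]), np.float64(0.092))
seat 0.95 [326.4, 142.3] [[ 0.588  -0.0554  0.0636]]
blk 0.94 [271.2, 187.8] [[ 0.529  -0.0297  0.    ]]
now [ 0.5297 -0.0347  0.1742] yaw -1.2747 d [-0.055   0.3612 -0.0142] turn deg [-0.01  0.03 -8.99] rows 10
[0, 0.13, -0.9, 0.04, -0.0, 0.0, -0.15],[0, 0.15, -0.9, 0.04, -0.0, 0.0, -0.15],[0, 0.16, -0.9, 0.03, -0.0, 0.0, -0.15],[0, 0.17, -0.9, 0.04, -0.0, 0.0, -0.15],[0, 0.19, -0.89, 0.03, -0.0, 0.0, -0.15],[0, 0.2, -0.89, 0.04, -0.0, 0.0, -0.15],[0, 0.22, -0.89, 0.03, -0.0, 0.0, -0.15],[0, 0.23, -0.89, 0.04, -0.0, 0.0, -0.15],[0, 0.24, -0.88, 0.03, -0.0, 0.0, -0.15],[0, 0.26, -0.87, 0.04, -0.0, 0.0, -0.15],
```

View pics/w4.png

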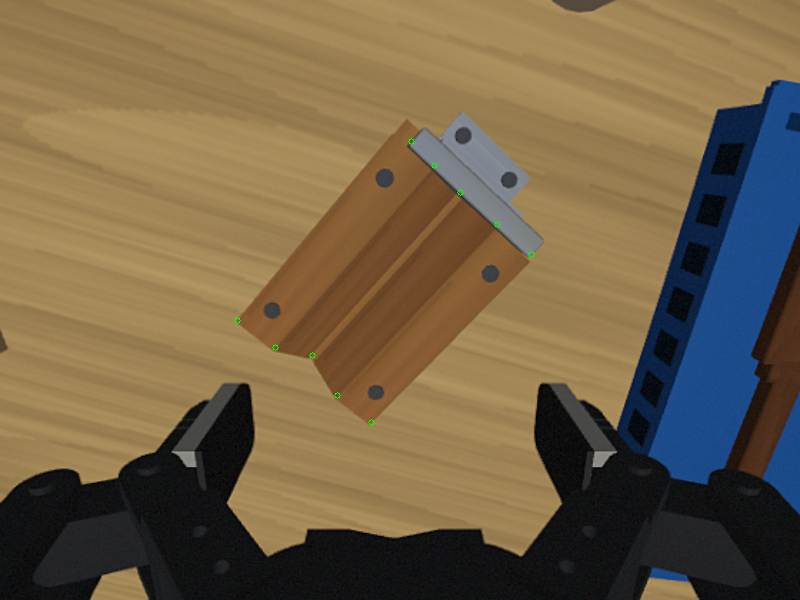

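The fitted groove points match the picture: near end (312,355), stop end (460,192) at 10/7 scale. The block is at about (0.530, -0.029) with yaw -0.427. Now to the lamp.

Request:
{"name": "jog_arm", "arguments": {
  "increments": [
    [0, 0.13, -0.9, 0.04, 0, 0, -0.15],
    [0, 0.15, -0.9, 0.04, 0, 0, -0.15],
    [0, 0.16, -0.9, 0.03, 0, 0, -0.15],
    [0, 0.17, -0.9, 0.04, 0, 0, -0.15],
    [0, 0.19, -0.89, 0.03, 0, 0, -0.15],
    [0, 0.2, -0.89, 0.04, 0, 0, -0.15],
    [0, 0.22, -0.89, 0.03, 0, 0, -0.15],
    [0, 0.23, -0.89, 0.04, 0, 0, -0.15],
    [0, 0.24, -0.88, 0.03, 0, 0, -0.15],
    [0, 0.26, -0.87, 0.04, 0, 0, -0.15]
  ]
}}

```text
time: 11.6
tcp_pos: [0.4742, 0.3282, 0.1602]
tcp_rot: [3.061, 0.708, 0.001]
force: [0.3, -0.7, -0.0]
finger_gap: 0.0856
grip_force: 0.0
```

Request:
{"name": "jog_arm", "arguments": {
  "increments": [
    [0, 0, 0, 0, 0, 0, 0],
    [0, 0, 0, 0, 0, 0, 0]
  ]
}}

```text
time: 11.8
tcp_pos: [0.4741, 0.3272, 0.1599]
tcp_rot: [3.06, 0.709, -0.001]
force: [-0.3, -0.7, 0.1]
finger_gap: 0.085
grip_force: 0.0
```

Run:
```python
from h import *
im=shot('wrist')
f=fit('lamp_base',['wrist'],[.473,.3255,.453]); print(f)
print(fit('ware_board',['wrist'],[.475,.326,.453]))
for n in('lamp_foot','lamp_neck','lamp_base'):
  for a in landmark_of(n,'wrist')[:1]: print(n,round(a['p'],2),a['uv'],onz('wrist',a['uv'],.044).round(4))
p=f[1];c,s=np.cos(p[2]),np.sin(p[2])
P=np.vstack(MODEL['lamp_base']); W=np.c_[P[:,0]*c-P[:,1]*s+p[0],P[:,0]*s+P[:,1]*c+p[1],P[:,2]]
o=cv2.resize(im,(800,600))[:,:,::-1].copy()
for q in proj('wrist',W): cv2.circle(o,tuple(int(v) for v in q*10/7),2,(0,255,0),-1)
cv2.imwrite('pics/w5.png',o)
plan([p[0]+.003*c,p[1]+.003*s,.032],p[2]-np.pi/2,0)
```

```text
(['wrist'], array([0.4753, 0.3244, 0.4416]), np.float64(0.03))
(['wrist'], array([0.4733, 0.3231, 0.4389]), np.float64(0.365))
lamp_foot 0.63 [280.4, 110.5] [[0.5409 0.3553 0.044 ]]
lamp_neck 0.74 [278.9, 279.1] [[0.4165 0.2957 0.044 ]]
lamp_base 0.68 [279.8, 109.3] [[0.5414 0.3563 0.044 ]]
now [0.4744 0.3263 0.1602] yaw -1.1175 d [ 0.0036 -0.0006 -0.1282] turn deg [ 0.   -0.01  0.67] rows 4
[0, 0.02, 0.01, 0.8, 0.0, -0.0, 0.03],[0, 0.02, 0.01, 0.8, 0.0, -0.0, 0.03],[0, 0.02, 0.02, 0.8, 0.0, -0.0, 0.03],[0, 0.01, 0.01, 0.81, 0.0, -0.0, 0.02],
```

View pics/w5.png

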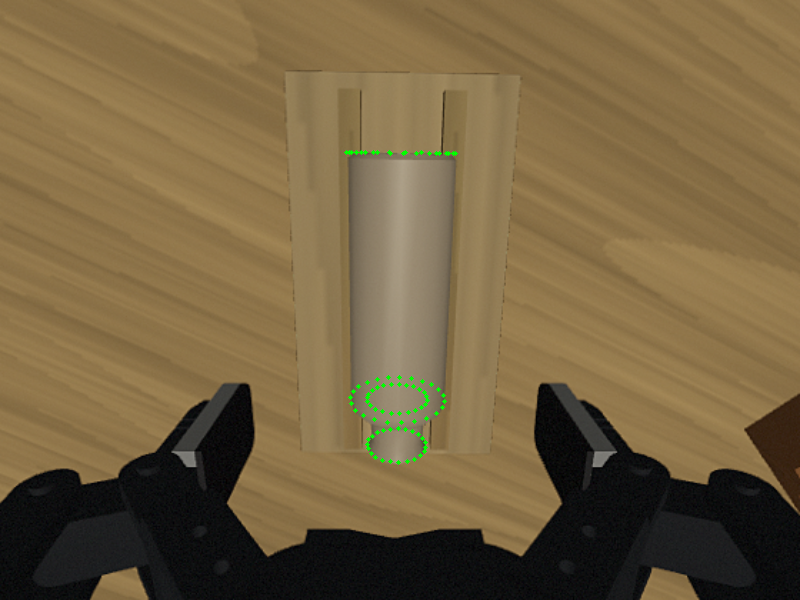

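The fit matches the lamp: foot edge at about (400,155), shoulder at about (398,400). Descending and gripping.

Request:
{"name": "jog_arm", "arguments": {
  "increments": [
    [0, 0.02, 0.01, 0.8, 0, 0, 0.03],
    [0, 0.02, 0.01, 0.8, 0, 0, 0.03],
    [0, 0.01, 0.01, 0.8, 0, 0, 0.03],
    [0, 0.01, 0.01, 0.82, 0, 0, 0.02],
    [0, 0, 0, 0, 0, 0, 0],
    [0, 0, 0, 0, 0, 0, 0]
  ]
}}

```text
time: 12.7
tcp_pos: [0.4768, 0.3263, 0.0314]
tcp_rot: [3.065, 0.69, -0.002]
force: [1.1, 0.3, 0.5]
finger_gap: 0.0849
grip_force: 0.0
```

Request:
{"name": "jog_arm", "arguments": {
  "increments": [
    [1, 0, 0, 0, 0, 0, 0],
    [1, 0, 0, 0, 0, 0, 0],
    [1, 0, 0, 0, 0, 0, 0],
    [1, 0, 0, 0, 0, 0, 0],
    [1, 0, 0, 0, 0, 0, 0],
    [1, 0, 0, 0, 0, 0, 0]
  ]
}}

```text
time: 13.3
tcp_pos: [0.4789, 0.3276, 0.0344]
tcp_rot: [-3.064, -0.691, -0.008]
force: [0.5, -1.8, 6.6]
finger_gap: 0.0539
grip_force: 64.1
```

Request:
{"name": "jog_arm", "arguments": {
  "increments": [
    [1, 0, 0, -0.3, 0, 0, 0],
    [1, 0, 0, -0.6, 0, 0, 0],
    [1, 0, 0, -0.8, 0, 0, 0],
    [1, 0, 0, -0.8, 0, 0, 0],
    [1, 0, 0, -0.3, 0, 0, 0],
    [1, 0, 0, 0, 0, 0, 0],
    [1, 0, 0, 0, 0, 0, 0]
  ]
}}

```text
time: 14.0
tcp_pos: [0.4759, 0.3264, 0.1419]
tcp_rot: [3.064, 0.691, -0.003]
force: [-0.6, 0.7, -2.7]
finger_gap: 0.0539
grip_force: 64.2
```

Run:
```python
from h import *
b=np.array([.530,-.0293]);y=-.427;u=np.array([np.cos(y),np.sin(y)])
plan([*(b+u*(-.025)),.15],y-np.pi/2,1,step=.036)
s=sense(); print(s['force'],s['moment'])
im=shot('wrist','w6.png')
R=Ro.from_rotvec(s['tcp_rot']).as_matrix(); t=s['tcp_pos']
for n in('lamp_foot','lamp_neck'):
  for a in landmark_of(n,'wrist')[:1]:
    w=onz('wrist',a['uv'],t[2]+.0096)[0]; print(n,round(a['p'],2),a['uv'],'tool frame',((w-t)@R).round(4))
MODEL['lamp_base']=[P+np.array([0,0,t[2]+.0096-.044]) for P in MODEL['lamp_base']]
f=fit('lamp_base',['wrist'],[t[0],t[1],.4416]);print(f, ((np.r_[f[1][:2],t[2]]-t)@R).round(4))
```

```text
now [0.4759 0.3264 0.1419] yaw -1.1273 d [ 0.0313 -0.3453  0.0081] turn deg [ 0.06  0.12 49.87] rows 10
[1, -0.3, 0.81, -0.02, 0.0, 0.0, 0.83],[1, -0.23, 0.84, -0.02, 0.0, 0.0, 0.83],[1, -0.15, 0.85, -0.02, 0.0, 0.0, 0.83],[1, -0.08, 0.86, -0.02, 0.0, 0.0, 0.83],[1, -0.0, 0.87, -0.02, 0.0, 0.0, 0.83],[1, 0.07, 0.86, -0.02, 0.0, 0.0, 0.83],[1, 0.14, 0.86, -0.02, 0.0, 0.0, 0.83],[1, 0.22, 0.84, -0.02, 0.0, 0.01, 0.83],[1, 0.29, 0.82, -0.02, 0.01, 0.0, 0.84],[1, 0.36, 0.79, -0.02, 0.0, 0.0, 0.83],

[-0.57674432  0.73259726 -2.67027879] [ 0.01005667  0.0146148  -0.0126951 ]
lamp_foot 0.91 [277.5, 118.9] tool frame [ 0.0695 -0.     -0.0098]
(['wrist'], array([0.4715, 0.3252, 0.442 ]), np.float64(0.147)) [-0.0045 -0.0008  0.    ]
```

View pics/w6.png

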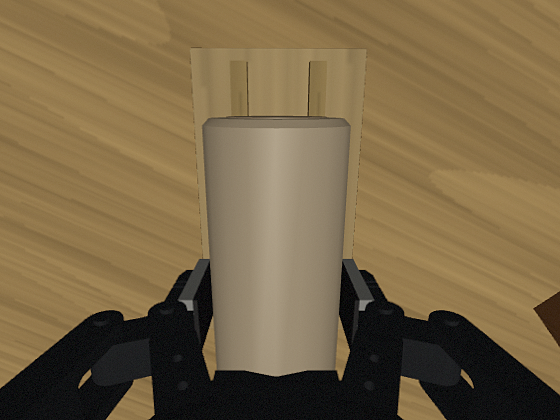

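The lamp is held straight between the pads, with its foot edge at (277,118), about 70 mm ahead of the TCP. Carrying it to the V-block.

Request:
{"name": "jog_arm", "arguments": {
  "increments": [
    [1, -0.3, 0.81, -0.02, 0, 0, 0.83],
    [1, -0.23, 0.84, -0.02, 0, 0, 0.83],
    [1, -0.15, 0.85, -0.02, 0, 0, 0.83],
    [1, -0.08, 0.86, -0.02, 0, 0, 0.83],
    [1, 0, 0.87, -0.02, 0, 0, 0.83],
    [1, 0.07, 0.86, -0.02, 0, 0, 0.83],
    [1, 0.14, 0.86, -0.02, 0, 0, 0.83],
    [1, 0.22, 0.84, -0.02, 0, 0.01, 0.83],
    [1, 0.29, 0.82, -0.02, 0.01, 0, 0.84],
    [1, 0.36, 0.79, -0.02, 0, 0, 0.83]
  ]
}}

```text
time: 15.2
tcp_pos: [0.5074, -0.02, 0.1503]
tcp_rot: [-3.068, 0.671, 0.001]
force: [1.1, -0.0, -3.7]
finger_gap: 0.054
grip_force: 64.5
```

Request:
{"name": "jog_arm", "arguments": {
  "increments": [
    [1, 0, 0, 0, 0, 0, 0],
    [1, 0, 0, 0, 0, 0, 0]
  ]
}}

```text
time: 15.4
tcp_pos: [0.5075, -0.0191, 0.1504]
tcp_rot: [-3.069, 0.667, 0.001]
force: [0.4, 0.1, -3.5]
finger_gap: 0.054
grip_force: 64.7
```

Run:
```python
from h import *
b=np.array([.530,-.0293]);y=-.427;u=np.array([np.cos(y),np.sin(y)])
s=sense(); print(s['force'],s['moment'])
plan([*(b+u*(-.022)),.065],y-np.pi/2,1)
im=shot('wrist','w7.png')
```

```text
[ 0.40777889  0.14419823 -3.46920542] [ 0.02897895  0.01453482 -0.01128905]
now [ 0.5075 -0.0191  0.1504] yaw -1.9988 d [ 0.0025 -0.0011 -0.0854] turn deg [-0.07  0.06 -0.06] rows 3
[1, 0.02, 0.0, 0.71, -0.0, 0.0, -0.0],[1, 0.02, 0.0, 0.71, -0.01, 0.0, -0.01],[1, 0.03, 0.0, 0.71, -0.0, 0.01, -0.0],
```

View pics/w7.png

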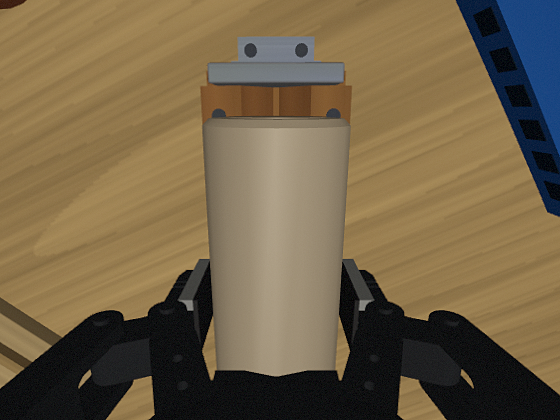

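The lamp (centre column about 277) lines up with the groove (about 276), and its foot is clear of the stop (row 80). Lowering.

Request:
{"name": "jog_arm", "arguments": {
  "increments": [
    [1, 0.02, 0, 0.7, 0, 0, 0],
    [1, 0.02, 0, 0.7, 0, 0, 0],
    [1, 0.02, 0, 0.6, 0, 0, 0],
    [1, 0, 0, 0.1, 0, 0, 0],
    [1, 0, 0, 0.1, 0, 0, 0],
    [1, 0, 0, 0, 0, 0, 0]
  ]
}}

```text
time: 16.05
tcp_pos: [0.5108, -0.019, 0.064]
tcp_rot: [-3.069, 0.663, -0.003]
force: [-0.2, -0.6, -2.4]
finger_gap: 0.0539
grip_force: 64.6
```

Request:
{"name": "jog_arm", "arguments": {
  "increments": [
    [1, 0, 0, 0.05, 0, 0, 0],
    [1, 0, 0, 0.05, 0, 0, 0],
    [1, 0, 0, 0, 0, 0, 0],
    [1, 0, 0, 0, 0, 0, 0]
  ]
}}

```text
time: 16.45
tcp_pos: [0.5105, -0.0196, 0.0597]
tcp_rot: [-3.069, 0.665, -0.003]
force: [0.5, -0.3, -2.6]
finger_gap: 0.0538
grip_force: 64.6
```

Request:
{"name": "jog_arm", "arguments": {
  "increments": [
    [1, 0, 0, 0.06, 0, 0, 0],
    [1, 0.1, 0, 0, 0, 0, 0],
    [1, 0.1, 0, 0, 0, 0, 0],
    [1, 0.06, 0, 0, 0, 0, 0],
    [1, 0.04, 0, 0, 0, 0, 0],
    [1, 0, 0, 0, 0, 0, 0]
  ]
}}

```text
time: 17.05
tcp_pos: [0.5215, -0.0247, 0.057]
tcp_rot: [-3.069, 0.665, -0.002]
force: [-0.7, 0.4, -3.6]
finger_gap: 0.0538
grip_force: 64.6
```

Request:
{"name": "jog_arm", "arguments": {
  "increments": [
    [1, 0.04, 0, 0, 0, 0, 0],
    [1, 0.04, 0, 0, 0, 0, 0],
    [1, 0, 0, 0, 0, 0, 0]
  ]
}}

```text
time: 17.35
tcp_pos: [0.5243, -0.0259, 0.057]
tcp_rot: [-3.069, 0.665, -0.002]
force: [0.2, -0.3, -3.3]
finger_gap: 0.054
grip_force: 64.6
```

Request:
{"name": "jog_arm", "arguments": {
  "increments": [
    [1, 0.03, 0, 0, 0, 0, 0],
    [1, 0.03, 0, 0, 0, 0, 0],
    [1, 0, 0, 0, 0, 0, 0],
    [1, 0, 0, 0, 0, 0, 0]
  ]
}}

```text
time: 17.75
tcp_pos: [0.5247, -0.0262, 0.0564]
tcp_rot: [-3.069, 0.665, 0.005]
force: [-5.8, 2.8, -0.8]
finger_gap: 0.054
grip_force: 65.1
```

Request:
{"name": "jog_arm", "arguments": {
  "increments": [
    [1, 0.03, 0, 0, 0, 0, 0],
    [1, 0.03, 0, 0, 0, 0, 0],
    [1, 0, 0, 0, 0, 0, 0],
    [1, 0, 0, 0, 0, 0, 0]
  ]
}}

```text
time: 18.15
tcp_pos: [0.5247, -0.0262, 0.0558]
tcp_rot: [-3.068, 0.664, 0.015]
force: [-12.5, 5.8, 4.7]
finger_gap: 0.0541
grip_force: 65.6
```

Request:
{"name": "jog_arm", "arguments": {
  "increments": [
    [1, -0.07, 0, 0, 0, 0, 0],
    [1, 0, 0, 0.04, 0, 0, 0],
    [1, 0, 0, 0.04, 0, 0, 0],
    [1, 0, 0, 0, 0, 0, 0],
    [1, 0, 0, 0, 0, 0, 0]
  ]
}}

```text
time: 18.65
tcp_pos: [0.5248, -0.0263, 0.0546]
tcp_rot: [-3.07, 0.664, 0.005]
force: [-10.5, 2.7, 7.2]
finger_gap: 0.0538
grip_force: 66.0
```

```bash
cat > st.py <<'E'
from h import *
s=sense(); u=np.array([np.cos(-.427),np.sin(-.427),0]);v=np.array([-u[1],u[0],0])
f=np.array(s['force']);m=np.array(s['moment']);r=s['tcp_pos']-np.array([.530,-.0293,0])
print('t',s['time'],'F groove/lat/z',(f@u).round(2),(f@v).round(2),f[2].round(2),'M',(m@u).round(3),(m@v).round(3),m[2].round(3),'pos blk',(r@u).round(4),(r@v).round(4),r[2].round(4))
print('tilt: tool z',Ro.from_rotvec(s['tcp_rot']).as_matrix()[:,2].round(4),s['finger_gap'])
E
python3 st.py
```

```text
t 18.65 F groove/lat/z -10.68 -1.89 7.22 M -0.123 1.571 0.225 pos blk -0.006 0.0006 0.0546
tilt: tool z [-0.0027  0.0016 -1.    ] 0.05378962083298495
```

Request:
{"name": "jog_arm", "arguments": {
  "increments": [
    [1, -0.05, 0, 0, 0, 0, 0],
    [1, 0, 0, 0.05, 0, 0, 0],
    [1, 0, 0, 0.04, 0, 0, 0],
    [1, 0, 0, 0, 0, 0, 0],
    [1, 0, 0, 0, 0, 0, 0]
  ]
}}

```text
time: 19.15
tcp_pos: [0.5248, -0.0263, 0.0543]
tcp_rot: [-3.07, 0.664, -0.0]
force: [-15.3, 0.1, 23.9]
finger_gap: 0.0542
grip_force: 67.7
```

```bash
python3 st.py
```

```text
t 19.15 F groove/lat/z -13.98 -6.24 23.86 M -0.712 2.288 0.237 pos blk -0.006 0.0006 0.0543
tilt: tool z [ 2.e-04  1.e-04 -1.e+00] 0.054209652449229484
```

Request:
{"name": "jog_arm", "arguments": {
  "increments": [
    [1, -0.04, 0.02, 0, 0, 0, 0],
    [1, -0.03, 0.02, -0.02, 0, 0, 0],
    [1, 0, 0, 0, 0, 0, 0],
    [1, 0, 0, 0, 0, 0, 0]
  ]
}}

```text
time: 19.55
tcp_pos: [0.5243, -0.0267, 0.054]
tcp_rot: [-3.069, 0.665, -0.013]
force: [-0.1, -0.1, 8.0]
finger_gap: 0.0541
grip_force: 66.0
```

```bash
python3 st.py
```

```text
t 19.55 F groove/lat/z -0.08 -0.16 7.97 M 0.122 -0.066 0.221 pos blk -0.0063 -0.0 0.054
tilt: tool z [ 8.7e-03 -4.0e-04 -1.0e+00] 0.05407021489006683
```

Request:
{"name": "jog_arm", "arguments": {
  "increments": [
    [1, 0, 0, 0.03, 0, 0, 0],
    [1, 0, 0, 0.03, 0, 0, 0],
    [1, 0, 0, 0, 0, 0, 0],
    [1, 0, 0, 0, 0, 0, 0]
  ]
}}

```text
time: 19.95
tcp_pos: [0.5244, -0.0267, 0.0539]
tcp_rot: [-3.069, 0.664, -0.011]
force: [-7.7, 0.7, 21.9]
finger_gap: 0.0543
grip_force: 67.8
```

```bash
python3 st.py
```

```text
t 19.95 F groove/lat/z -7.26 -2.52 21.85 M -0.267 1.275 0.23 pos blk -0.0062 0.0 0.0539
tilt: tool z [ 7.2e-03 -3.0e-04 -1.0e+00] 0.05426168496661434
```

Request:
{"name": "jog_arm", "arguments": {
  "increments": [
    [1, -0.01, 0.016, 0.01, 0, 0, 0],
    [1, 0, 0, 0, 0, 0, 0],
    [1, 0, 0, 0, 0, 0, 0],
    [1, 0, 0, 0, 0, 0, 0],
    [1, 0, 0, 0, 0, 0, 0]
  ]
}}

```text
time: 20.45
tcp_pos: [0.5244, -0.0267, 0.0539]
tcp_rot: [-3.068, 0.664, -0.013]
force: [-6.9, 2.3, 23.9]
finger_gap: 0.054
grip_force: 67.7
```

```bash
python3 st.py
python3 - <<'E'
from h import *
a=shot('wrist');b=shot('scene')
cv2.imwrite('pics/fin.png',np.hstack([a[0:420,130:530],b[100:310,180:380].repeat(2,0).repeat(2,1)])[:,:,::-1])
E
python3 st.py
```

```text
t 20.45 F groove/lat/z -7.29 -0.75 23.86 M -0.085 1.212 0.316 pos blk -0.0062 0.0 0.0539
tilt: tool z [ 8.7e-03  4.0e-04 -1.0e+00] 0.05395924783657665
t 20.55 F groove/lat/z -7.64 -0.17 23.59 M -0.003 1.183 0.3 pos blk -0.0062 0.0 0.0539
tilt: tool z [ 8.7e-03  3.0e-04 -1.0e+00] 0.05350580623923276
```

View pics/fin.png

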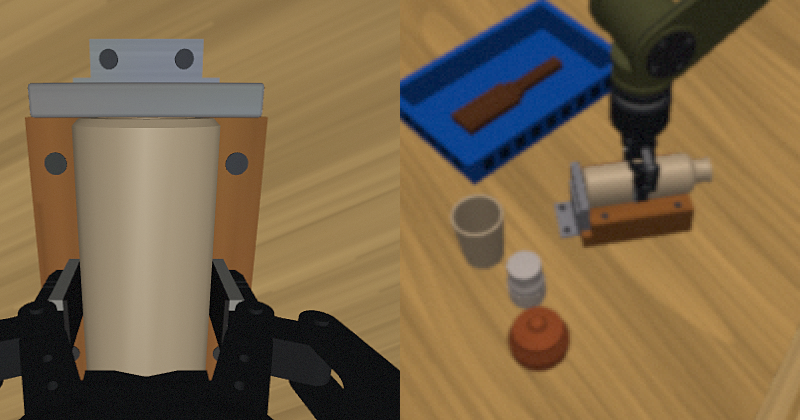

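The foot is flush against the stop plate and the lamp is bedded in the groove. The paddle is in the basket and the bystanders haven't moved. The press reads a little high with a slight yaw torque, so I'll trim it.

Request:
{"name": "jog_arm", "arguments": {
  "increments": [
    [1, 0, 0, -0.012, 0, 0, -0.05],
    [1, 0, 0, 0, 0, 0, 0],
    [1, 0, 0, 0, 0, 0, 0],
    [1, 0, 0, 0, 0, 0, 0]
  ]
}}

```text
time: 20.95
tcp_pos: [0.5244, -0.0267, 0.0539]
tcp_rot: [-3.069, 0.659, -0.014]
force: [-4.7, 3.1, 20.1]
finger_gap: 0.0542
grip_force: 67.3
```

```bash
python3 st.py
```

```text
t 20.95 F groove/lat/z -5.56 0.83 20.07 M 0.003 0.967 -0.201 pos blk -0.0062 0.0 0.0539
tilt: tool z [ 9.1e-03  8.0e-04 -1.0e+00] 0.05418247402738144
```

Request:
{"name": "jog_arm", "arguments": {
  "increments": [
    [1, 0, 0, 0, 0, 0, 0.02],
    [1, 0, 0, 0, 0, 0, 0],
    [1, 0, 0, 0, 0, 0, 0],
    [1, 0, 0, 0, 0, 0, 0]
  ]
}}

```text
time: 21.35
tcp_pos: [0.5244, -0.0267, 0.0539]
tcp_rot: [-3.069, 0.661, -0.014]
force: [-5.2, 2.9, 20.5]
finger_gap: 0.0543
grip_force: 67.3
```

```bash
python3 st.py; python3 -c "
from h import *
s=sense()
if 15<s['force'][2]<25: print(job.finish_job())"
```

```text
t 21.35 F groove/lat/z -5.96 0.46 20.48 M 0.023 0.955 0.003 pos blk -0.0062 0.0 0.0539
tilt: tool z [ 9.e-03  6.e-04 -1.e+00] 0.054251210976130164
the job is handed in; nothing more can be done
None
```

The job is handed in: the paddle lies flat in the basket, the lamp base is bedded in the V-groove with its foot against the stop and held down with about 20 N, and the tumbler, lidded pot and glaze jar were not touched.

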